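# Clamp the bamboo hoop on the hoop table

### The arm

A 6-joint arm with a two-finger parallel gripper is mounted at the origin on the work surface. World frame = base frame: x ahead of the robot, y to its left, z up, the work surface at z = 0. Lengths are in m, angles in rad, forces in N, time in s.
With the tool pointing down it reaches from about 0.4 to 0.825 m from the base axis. Payload 7 kg.
Tool frame: the origin (TCP) lies at the very end of the fingers, on their centre line; the grasp point (between the pads) lies 19 mm behind it; z points along the fingers, y is the line along which they close (so a half turn about z gives the same grasp; the last joint's range is limited). The gripper opens to 88 mm and grips with 3 to 60 N. Pads are 19 mm wide; open, the fingers measure 130 mm over their backs; the gripper's body (78 mm by 193 mm) begins 47 mm behind the grasp point.
Start: joints at [1.552, 0.359, 0.012, 0, -1.224, -0.288], TCP at [0.204, 0.643, 0.227] pointing down, gripper open.
Joint ranges: [-3.07, 3.07], [-1.43, 2.12], [-1.02, 1.25], [-3.03, 1.67], [-3.05, -0], [-3.03, 3.03]. Speed limits (rad/s): [2.39, 2.39, 3.01, 3.14, 3.14, 3.14].

### API

Orientations are given as a rotation vector (axis times angle).
In Python, from bench import r, capture, calibration, nets gives the robot as it stands. The module is installed in compiled form; this text tells all that it offers.
- The arm moves only by the shell command python3 -m inch 'ROWS' [FORCE]. ROWS is JSON, a list of rows, each a list of 5 numbers: the finger opening in m, from 0 to 0.0876, then the shift along the world's x, y, z in m, then the turn about the world's z in degrees. A call has 1 to 5 rows; each row shifts and turns the commanded pose from where the row before left it; what a row does not reach is not made up. A row lasts 1/10 s, in which the tool goes at most 50 mm and 8.59 degrees, less where a joint would pass 70% of its speed; a pose out of reach is approached as far as the arm can. A call with a gripper value outside its range is refused whole. The fingers move at their own pace and stop on an object; FORCE is the grip in N (left out, the last holds). Time passes only in rows, so rows that do not move let the fingers close. It gives the time, the measured TCP pose, the force, the opening and the grip force at its end, in the units of the state.
- r.observe(): the state, without advancing time (a new reading comes with each control period).
- capture(name): name is "side" or "top"; returns the picture (400x640x3 uint8, blue, green, red); there is no depth.
- calibration(name): a dict with "fx", "fy", "cx", "cy" (pixels), "R" (3x3) and "t" (3): a world point X has camera coordinates R X + t. Camera axes: x right, y down, z forward; pixel columns grow to the right and rows downward; lengths in m; the calibration is good to about 2 mm. A picture is of the moment at which its call begins. calibration takes no time and is no camera call.
- r.hand_in(): hands the job in; it is judged then, once.
Trained networks look in the newest picture that a camera, given by its name, has taken for a name from the list of things; names that differ only in an ending like _2 or _b are one class to them, and where a whole thing is asked for, a point or a joint stands for the part that bears it (a point fixed in the world has none). Each returns a list of dicts, best first, with "p" (0 to 1); they miss things now and then, are a little off and sometimes report something else, mostly with a low value. They report only what shows in the picture. A call takes as long as a camera call. They do not tell look-alikes from the thing itself.
- nets.look_for(thing, camera): "point" ([x, y, z] in m, in world coordinates, good to about 4 mm: the middle of the surface that is visible of it).
- nets.mark_of(thing, camera): "point" ([x, y, z] in m, in world coordinates, good to about 4 mm: a listed point, or the origin of a listed thing).
The state is a dict: "t": time; "joint_positions": joint angles; "joint_velocities": joint speeds; "effort": joint torques, N m; "tool_pos": TCP position; "tool_rot": TCP orientation; "ft_force": force on the tool from outside, world axes, zero at the start; "ft_torque": the same for the moment, N m; "finger_gap": finger opening in m; "grasp_force": force on a finger pad.
Only numpy, scipy, OpenCV 4.12 (cv2) and the standard library are available. Lean on these libraries where they do the work, as an engineer would, in place of code of your own. Each camera call takes 0.05 s, during which the arm holds its last target. There are 200 camera calls.

### The job

Clamp the bamboo hoop down on the hoop table: take its three wooden wing knobs one after another, in any order, and turn each clockwise so that its brass finger swings over the hoop to the stop pin and then screws down fully home, until the knob comes up solid. Do not drag the hoop table from its place or pull the hoop off its ring, and leave the other things as they lie.

Things in the scene. Friction and masses are not known exactly. Their poses are not given: they have to be found in the camera images.
- hoop_table: Square plywood board 300 x 300 x 12 mm, loose on four rubber-tipped feet, about 1.4 kg in all: it slides if a knob is wrenched with over about 1 N m. Origin under its centre at foot level; plywood top at z = 57 mm. A fixed wooden ring 148 mm across stands 16 mm above it. Three like clamps at 122 mm radius: a towards +x, b and c 120 and 240 degrees anticlockwise.
- hoop: Loose bamboo embroidery hoop, 172 mm outside, 152 mm inside, 18 mm high, with a small brass screw on its rim; lies flat on the plywood round the inner ring. Origin at the centre of its underside (57 mm up), z up.
- finger_a: Brass clamp finger 26 wide, 6 mm thick, its round tip 53 mm from the bolt it swings on. Origin on the bolt's axis at the finger's underside, x towards the tip. Starts 0.4 to 0.9 rad anticlockwise of home, where a steel pin stops it pointing at the board's centre, tip over the hoop. Swings at about 0.05 N m.
- knob_a: Dark wooden wing knob on top of finger_a, on the same bolt and carried by it. Origin on the axis at the knob's underside (the finger's top face), x along the wing. Wing 66 long, 15 thick, flat-sided, same either way round, from 10 to 42 mm above the origin; boss below it 25 mm across.
- finger_b: Finger of clamp b, like finger_a. Every finger sinks as its knob is screwed in; at the knob's end stop its underside is 74.5 mm above the board's origin and bears on the hoop.
- knob_b: Knob of finger_b, like knob_a. Each knob is captive, turns clockwise from above to a hard end stop and sinks 10 mm a turn with its finger. Friction 0.12 N m, so turning it first carries the finger round to its pin and then screws in. 1.4 to 2.6 rad in all to the stop; the stop's direction differs per knob and is not marked: feel for it.
- finger_c: Finger of clamp c, like finger_a.
- knob_c: Knob of finger_c, like knob_a; its end stop lies elsewhere again.
- cabinet: Acrylic cabinet of thread reels with a half-open sliding door, 150 deep x 220 wide x 190 mm tall, fixed; origin under its centre, open face to its -x. An obstacle only.
- bowl: Empty white ceramic bowl, 124 mm across, 50 mm high; origin under its centre. Leave alone.
- thimble: Red plastic thimble, 21 mm across, 25 mm high, standing mouth down; origin under its centre. Leave alone.
- magnifier: Round glass magnifier, 84 mm across, with a wooden handle, 190 mm long in all, lying flat along its x, lens towards +x. Leave alone.
Things that resemble listed ones, but are neither listed nor needed, are in the scene too. There is more than one size of the hoop; the one meant has the size given above.

How it is judged:
At the end, for the whole second after the job is handed in: Each finger points at the centre within 0.1 rad, is screwed down to within 0.4 mm of its end stop and bears on the hoop with over 1 N; the hoop lies flat round its ring; the hoop table stands level and at rest (contact force between each of finger_a, finger_b, finger_c and hoop above 1 N and z of each of finger_a, finger_b, finger_c in the frame of hoop_table below 0.0749 m and angle between the x axis of finger_a and the x axis of hoop_table, either way round below 0.1 rad and angle between the x axis of finger_b and the x axis of hoop_table, either way round between 0.947 and 1.147 rad and angle between the x axis of finger_c and the x axis of hoop_table, either way round between 0.947 and 1.147 rad and horizontal distance between hoop and hoop_table below 0.006 m and z of hoop in the frame of hoop_table below 0.059 m and angle between the z axis of hoop and the z axis of hoop_table, either way round below 0.04 rad and angle between hoop_table's own z axis and vertical below 0.03 rad and linear speed of hoop_table below 0.01 m/s); the robot touches nothing.
It fails at once if the hoop table is dragged or twisted out of its place by over 20 mm (distance of hoop_table from where it was at the start of the episode above 0.02 m).
It fails at once if the bowl, thimble or magnifier is shifted by over 15 mm (distance of any of bowl, thimble, magnifier from where it was at the start of the episode above 0.015 m).
It also fails if it takes over 67 s, if anything falls off the work surface, if the arm or the gripper's body presses on something with over 40 N, if the wrist force passes 120 N, or if a joint passes its speed limit or range.

## Working session

There is one attempt and no reset: what is moved stays moved. The work goes in short steps, Python scripts to look and compute and a shell command to move; the robot and the scene stay as the last step left them, time stands still between calls to the robot, and variables do not carry over. Pictures are saved under pics/ and viewed, at most 10 in all, crops included, and the job is handed in when it is done.

```bash
mkdir -p pics
python3 - <<'E'
from bench import r,capture,calibration,nets
import cv2,numpy as np
for c in("top","side"):
    im=capture(c);cv2.imwrite(f"pics/{c}0.png",im)
    K=calibration(c);R=np.array(K["R"]);t=np.array(K["t"])
    print(c,"cam at",-R.T@t)
    for n in("hoop_table","hoop","knob_a","finger_a"):
        for d in nets.mark_of(n,c):
            p=np.array(d["point"]);q=R@p+t
            print(n,p.round(3),round(d["p"],2),"px",round(K["fx"]*q[0]/q[2]+K["cx"]),round(K["fy"]*q[1]/q[2]+K["cy"]))
s=r.observe();print(s["t"],s["tool_pos"],s["tool_rot"],s["finger_gap"])
E
```

```text
top cam at [ 0.35327903 -0.05474244  1.26616339]
hoop [ 0.667  0.437 -0.002] 0.33 px 177 138
knob_a [0.666 0.132 0.082] 0.73 px 269 128
knob_a [0.458 0.118 0.084] 0.63 px 275 199
knob_a [ 0.57  -0.059  0.085] 0.47 px 335 158
finger_a [0.667 0.13  0.079] 0.77 px 270 128
finger_a [0.453 0.116 0.08 ] 0.64 px 276 200
finger_a [ 0.574 -0.058  0.079] 0.62 px 334 157
side cam at [-0.17472209 -0.89054289  1.24597089]
hoop_table [ 0.564  0.058 -0.002] 0.56 px 345 181
hoop [0.565 0.061 0.054] 0.66 px 345 169
hoop [ 0.562  0.059 -0.002] 0.43 px 344 181
knob_a [0.665 0.131 0.085] 0.68 px 357 140
knob_a [0.458 0.116 0.083] 0.66 px 310 165
knob_a [ 0.568 -0.061  0.085] 0.44 px 368 184
finger_a [0.672 0.124 0.074] 0.75 px 360 143
finger_a [ 0.572 -0.058  0.077] 0.52 px 368 185
finger_a [0.45  0.12  0.074] 0.44 px 308 167
0.5 [0.20385122 0.64344786 0.22652705] [ 3.10466064e+00 -4.79985137e-01 -1.75088224e-05] 0.08766648339145533
```

View pics/top0.png

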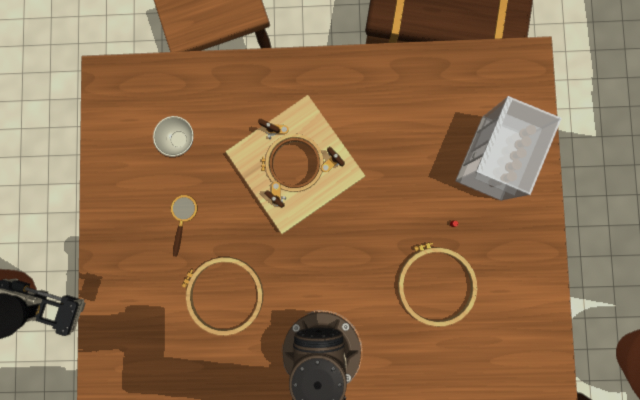

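View pics/side0.png

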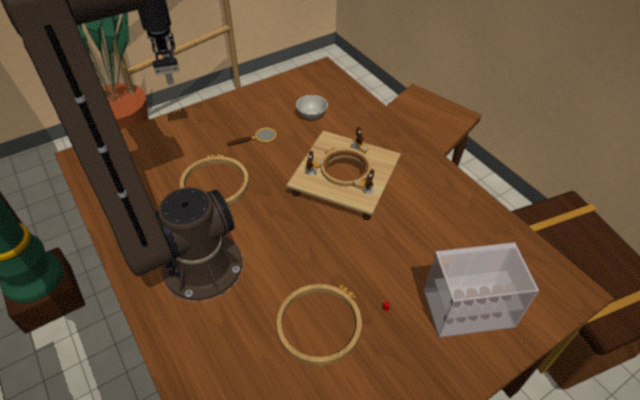

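Candidates for the hoop are the small one on the board at top px (295,163), which is the one meant, and the two larger loose hoops at (224,296) and (438,286), which are decoys. The knobs are at (269,128), (275,199) and (335,158). The knobs lie at 0.123 m radius around (0.564, 0.062), which fits the clamps. Next I check this in a close rectified crop.

```bash
cat > h.py <<'E'
from bench import r,capture,calibration,nets
import cv2,numpy as np
def rect(cam,z,cx=.564,cy=.062,half=.19,S=1500,im=None):
    # world-plane view: col grows with -y, row with -x
    K=calibration(cam);R=np.array(K["R"]);t=np.array(K["t"])
    A=np.array([[K["fx"],0,K["cx"]],[0,K["fy"],K["cy"]],[0,0,1]])
    H=A@np.column_stack([R[:,0],R[:,1],R[:,2]*z+t])
    n=int(2*half*S)
    M=np.array([[0,-1/S,cx+half],[-1/S,0,cy+half],[0,0,1]])
    return cv2.warpPerspective(capture(cam) if im is None else im,H@M,(n,n),flags=cv2.INTER_CUBIC|cv2.WARP_INVERSE_MAP)
def wings(cam,z,pts):
    I=rect(cam,z);S=1500;g=I.max(2)
    for p in pts:
        c=np.array([(.062+.19-p[1])*S,(.564+.19-p[0])*S])
        yy,xx=np.mgrid[:g.shape[0],:g.shape[1]]
        m=((g<95)&((xx-c[0])**2+(yy-c[1])**2<(.045*S)**2)).astype(np.uint8)
        n,l,st,ce=cv2.connectedComponentsWithStats(m)
        if n<2: print(p,"none");continue
        k=1+np.argmax(st[1:,4])
        q=np.argwhere(l==k)[:,::-1].astype(np.float32)
        (u,v),wh,a=cv2.minAreaRect(q)
        d=cv2.PCACompute(q,None)[1][0]
        ang=np.degrees(np.arctan2(-d[0],-d[1]))  # world: x=-row,y=-col
        print(cam,p,"centre",round(.754-v/S,4),round(.252-u/S,4),"size mm",np.round(np.array(wh)/S*1000),"wing yaw",round((ang+90)%180-90,1))
    return I
E
python3 - <<'E'
from h import *
P=[(.666,.132),(.458,.117),(.57,-.06)]
a=wings("top",.118,P);b=wings("side",.118,P)
cv2.imwrite("pics/crop0.png",cv2.resize(np.hstack([a,b]),(800,400)))
E
```

```text
top (0.666, 0.132) centre 0.6612 0.1283 size mm [69. 23.] wing yaw 59.4
top (0.458, 0.117) centre 0.4549 0.1155 size mm [64. 23.] wing yaw 48.7
top (0.57, -0.06) centre 0.5667 -0.0578 size mm [64. 22.] wing yaw 39.3
side (0.666, 0.132) centre 0.6654 0.1272 size mm [81. 26.] wing yaw 58.3
side (0.458, 0.117) centre 0.4547 0.1115 size mm [77. 21.] wing yaw 52.0
side (0.57, -0.06) centre 0.5658 -0.0632 size mm [80. 24.] wing yaw 42.5
```

View pics/crop0.png

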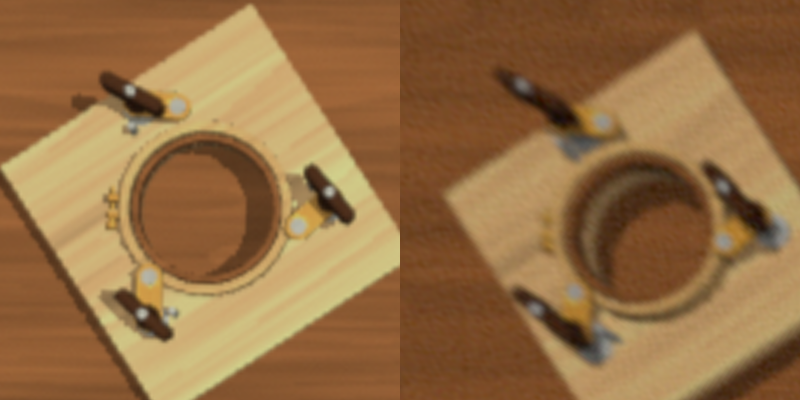

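The crop shows the three dark wings on the small-hoop board, with bolt ends at left-view px (130,91), (142,313) and (329,191). That puts the knobs at K1 (.665,.130) yaw 59°, K2 (.457,.117) yaw 49° and K3 (.570,-.060) yaw 40°. I start with K1.

```bash
python3 -m inch '[[0.05,0.033,-0.0365,0,8.5],[0.05,0.033,-0.0365,0,8.5],[0.05,0.033,-0.0365,0,8.5],[0.05,0.033,-0.0365,0,8.5],[0.05,0.033,-0.0365,0,8.5]]' 40
python3 -m inch '[[0.05,0.033,-0.0365,0,8.5],[0.05,0.033,-0.0365,0,8.5],[0.05,0.033,-0.0365,0,8.5],[0.05,0.033,-0.0365,0,8.5],[0.05,0.033,-0.0365,0,0]]'
python3 -m inch '[[0.05,0.033,-0.0365,0,0],[0.05,0.033,-0.0365,0,0],[0.05,0.033,-0.0365,0,0],[0.05,0.033,-0.0365,0,0],[0.05,0,0,0,0]]'
python3 -c "
from bench import r
s=r.observe();print(s['joint_positions'],s['tool_pos'],s['tool_rot'])"
```

```text
t: 1.1
tool_pos: [0.3693, 0.4601, 0.2269]
tool_rot: [-3.066, -0.684, -0.001]
ft_force: [0.9, 0.9, -0.1]
finger_gap: 0.0536
grasp_force: 0.0
t: 1.6
tool_pos: [0.5277, 0.2856, 0.227]
tool_rot: [-2.757, -1.506, -0.001]
ft_force: [0.8, 0.4, 0.8]
finger_gap: 0.0506
grasp_force: 0.0
t: 2.1
tool_pos: [0.6615, 0.1363, 0.2256]
tool_rot: [2.764, 1.492, -0.002]
ft_force: [-0.0, 0.0, -0.5]
finger_gap: 0.0498
grasp_force: 0.0
[ 4.91677452e-01  3.60338796e-01  1.18400565e-02  1.02210972e-03
 -1.22342045e+00  2.06866527e+00] [0.66151347 0.1362848  0.22559391] [ 2.76373873e+00  1.49175567e+00 -1.76791717e-03]
```

```bash
python3 -m inch '[[0.05,0.0035,-0.006,-0.045,2.5],[0.05,0,0,-0.042,0],[0.05,0,0,-0.02,0],[0.05,0,0,-0.02,0],[0.05,0,0,0,0]]' 40
python3 -m inch '[[0.005,0,0,0,0],[0.005,0,0,0,0],[0.005,0,0,0,0],[0.005,0,0,0,0]]' 40
python3 -c "
from bench import r
s=r.observe();print(s['ft_force'],s['ft_torque'],s['tool_rot'])"
```

```text
t: 2.6
tool_pos: [0.6602, 0.1344, 0.0963]
tool_rot: [-2.727, -1.558, 0.009]
ft_force: [-0.7, 0.2, -0.3]
finger_gap: 0.0504
grasp_force: 0.0
t: 3.0
tool_pos: [0.6638, 0.1351, 0.1013]
tool_rot: [2.726, 1.559, 0.005]
ft_force: [6.7, -3.4, -1.2]
finger_gap: 0.0237
grasp_force: 2.7
[ 6.70457993 -3.39479505 -1.21061192] [-1.06140644 -2.02269108  0.01932289] [2.72587306 1.55914603 0.00543803]
```

```bash
python3 -m inch '[[0.005,0,0,0,0],[0.005,0,0,0,0]]' 40
python3 -c "
from bench import r
s=r.observe();print(s['ft_force'],s['ft_torque'],s['tool_rot'])"
```

```text
t: 3.2
tool_pos: [0.6643, 0.135, 0.1011]
tool_rot: [2.726, 1.559, 0.006]
ft_force: [4.6, -2.6, -0.2]
finger_gap: 0.0146
grasp_force: 39.5
[ 4.62494686 -2.58876214 -0.24293967] [-0.89172944 -1.82519797 -0.04823058] [2.72584402 1.55875435 0.00629786]
```

```bash
python3 -m inch '[[0.022,0,0,0,0],[0.022,0,0,0,0],[0.022,-0.001,-0.004,0,0],[0.022,0,0,0,0]]' 40
python3 -m inch '[[0.005,0,0,0,0],[0.005,0,0,0,0],[0.005,0,0,0,0]]' 40
python3 -c "
from bench import r
s=r.observe();print(s['ft_force'],s['ft_torque'],s['tool_rot'])"
```

```text
t: 3.6
tool_pos: [0.6608, 0.1306, 0.0996]
tool_rot: [-2.727, -1.559, 0.001]
ft_force: [-0.8, -0.3, -0.9]
finger_gap: 0.0218
grasp_force: 0.0
t: 3.9
tool_pos: [0.6616, 0.1308, 0.0997]
tool_rot: [2.727, 1.559, 0.0]
ft_force: [2.6, -2.4, -0.6]
finger_gap: 0.0147
grasp_force: 39.9
[ 2.55959353 -2.35083614 -0.59543262] [-0.87537156 -0.84689859  0.00811706] [2.72695155e+00 1.55894590e+00 4.55527269e-04]
```

```bash
cat > o.py <<'E'
from bench import r
import numpy as np
s=r.observe();a=s['tool_rot'];print("F",s['ft_force'].round(1) if hasattr(s['ft_force'],'round') else s['ft_force'],"Tz",round(s['ft_torque'][2],3),"yaw",round(np.degrees(2*np.arctan2(a[1],a[0])),1),"q6",round(s['joint_positions'][5],2),"vq6",round(s['joint_velocities'][5],2))
E
python3 -m inch '[[0.005,0,0,0,-8.5],[0.005,0,0,0,-8.5],[0.005,0,0,0,-8.5],[0.005,0,0,0,-8.5],[0.005,0,0,-0.0002,-8.5]]' 40; python3 o.py
python3 -m inch '[[0.005,0,0,-0.0002,-8.5],[0.005,0,0,-0.0002,-8.5],[0.005,0,0,-0.0002,-8.5]]' 40; python3 o.py
```

```text
t: 4.4
tool_pos: [0.6615, 0.1311, 0.0996]
tool_rot: [-3.108, -0.455, -0.001]
ft_force: [1.0, 0.1, 1.8]
finger_gap: 0.0149
grasp_force: 39.9
F [1.  0.1 1.8] Tz 0.04 yaw -343.3 q6 1.38 vq6 -1.47
t: 4.7
tool_pos: [0.6616, 0.1313, 0.0991]
tool_rot: [-3.132, 0.242, -0.001]
ft_force: [1.3, -0.7, 0.2]
finger_gap: 0.0147
grasp_force: 39.9
F [ 1.3 -0.7  0.2] Tz 0.153 yaw 351.2 q6 0.93 vq6 -1.47
```

```bash
for i in 1; do :; done
python3 -m inch '[[0.005,0,0,-0.0002,-8],[0.005,0,0,-0.0002,-8]]' 40; python3 o.py
python3 -m inch '[[0.005,0,0,-0.0002,-8],[0.005,0,0,-0.0002,-8]]' 40; python3 o.py
```

```text
t: 4.9
tool_pos: [0.6616, 0.1314, 0.0987]
tool_rot: [-3.068, 0.675, -0.001]
ft_force: [0.9, 0.4, -0.5]
finger_gap: 0.0147
grasp_force: 39.9
F [ 0.9  0.4 -0.5] Tz 0.164 yaw 335.2 q6 0.65 vq6 -1.38
t: 5.1
tool_pos: [0.6617, 0.1314, 0.0982]
tool_rot: [-2.944, 1.095, -0.001]
ft_force: [1.7, -0.7, -0.0]
finger_gap: 0.015
grasp_force: 39.9
F [ 1.7 -0.7 -0. ] Tz 0.159 yaw 319.2 q6 0.37 vq6 -1.39
```

```bash
python3 -m inch '[[0.005,0,0,-0.0002,-6],[0.005,0,0,-0.0002,-6]]' 40|grep gap; python3 o.py
python3 -m inch '[[0.005,0,0,-0.0002,-5],[0.005,0,0,-0.0001,-5]]' 40|grep gap; python3 o.py
```

```text
finger_gap: 0.0147
F [0.8 1.4 0.8] Tz 0.139 yaw 307.3 q6 0.17 vq6 -1.04
finger_gap: 0.0151
F [1.8 0.3 0.6] Tz 0.14 yaw 297.3 q6 -0.01 vq6 -0.86
```

```bash
python3 -m inch '[[0.005,0,0,-0.0001,-5]]' 40|grep gap; python3 o.py
python3 -m inch '[[0.005,0,0,-0.0001,-5]]' 40|grep gap; python3 o.py
```

```text
finger_gap: 0.0148
F [ 2.2 -0.2  1.8] Tz 0.717 yaw 292.4 q6 -0.09 vq6 -0.86
finger_gap: 0.016
F [-0.  3.  3.] Tz 1.07 yaw 287.4 q6 -0.18 vq6 -0.86
```

```bash
python3 -m inch '[[0.005,0,0,0,4],[0.04,0,0,0,0],[0.05,0,0,0,0],[0.05,0,0,0.02,0],[0.05,0,0,0.04,0]]' 40; python3 o.py
python3 -m inch '[[0.05,-0.035,-0.002,0.02,8.5],[0.05,-0.035,-0.002,0,8.5],[0.05,-0.035,-0.002,0,8.5],[0.05,-0.035,-0.002,0,8.5],[0.05,-0.035,-0.002,0,8.5]]' 40|grep pos
python3 -m inch '[[0.05,-0.03,-0.002,0,8.5],[0.05,0,0,0,8.5],[0.05,0,0,0,8.5],[0.05,0,0,0,8.5],[0.05,0,0,0,8.5]]'|grep pos
python3 -m inch '[[0.05,0,0,0,8.5],[0.05,0,0,0,8.5],[0.05,0,0,0,8.5],[0.05,0,0,0,8.5],[0.05,0,0,0,0]]'; python3 o.py
python3 - <<'E'
from h import *
I=wings("top",.112,[(.666,.132),(.57,-.06),(.457,.117)])
cv2.imwrite("pics/crop1.png",I)
E
```

```text
t: 6.2
tool_pos: [0.6586, 0.1301, 0.1537]
tool_rot: [2.589, -1.767, -0.008]
ft_force: [1.0, 0.4, -0.6]
finger_gap: 0.0415
grasp_force: 0.0
F [ 1.   0.4 -0.6] Tz 0.028 yaw -68.6 q6 -0.11 vq6 -0.0
tool_pos: [0.4845, 0.1204, 0.1767]
tool_pos: [0.4558, 0.1188, 0.177]
t: 7.7
tool_pos: [0.4559, 0.1187, 0.1769]
tool_rot: [-2.841, -1.341, 0.001]
ft_force: [0.3, 0.5, 0.4]
finger_gap: 0.05
grasp_force: 0.0
F [0.3 0.5 0.4] Tz 0.025 yaw -309.5 q6 1.78 vq6 -0.18
top (0.666, 0.132) centre 0.6568 0.1288 size mm [26. 63.] wing yaw -65.4
top (0.57, -0.06) centre 0.5659 -0.0558 size mm [63. 21.] wing yaw 40.0
top (0.457, 0.117) centre 0.4697 0.1273 size mm [50. 89.] wing yaw -44.5
```

View pics/crop1.png

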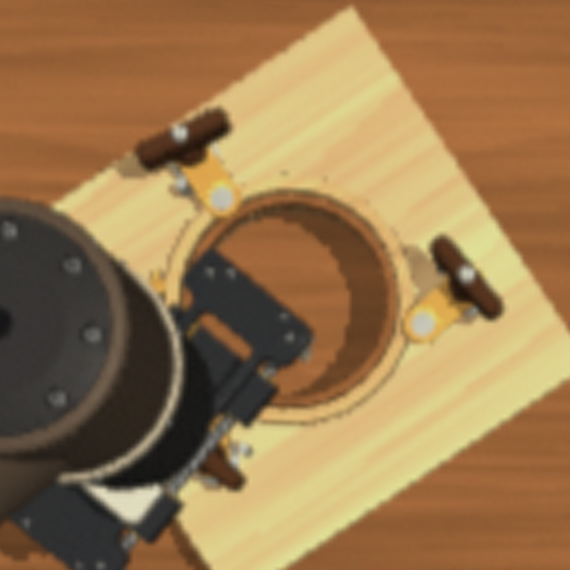

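The finger at (222,198) now points at the hoop's centre, with its wing at yaw -65°, so K1 is done. Next is K2, below the gripper at (225,470).

```bash
python3 -m inch '[[0.05,-0.003,0,-0.03,-1],[0.05,0,0,-0.03,0],[0.05,0,0,-0.018,0],[0.05,0,0,0,0]]' 40; python3 o.py
python3 -m inch '[[0.005,0,0,0,0],[0.005,0,0,0,0],[0.005,0,0,0,0],[0.005,0,0,0,0],[0.005,0,0,0,0]]' 40; python3 o.py
```

```text
t: 8.15
tool_pos: [0.4515, 0.1178, 0.0968]
tool_rot: [2.856, 1.308, -0.008]
ft_force: [-0.3, -0.3, 0.5]
finger_gap: 0.05
grasp_force: 0.0
F [-0.3 -0.3  0.5] Tz -0.045 yaw 49.2 q6 1.75 vq6 0.02
t: 8.65
tool_pos: [0.4535, 0.1191, 0.0996]
tool_rot: [-2.853, -1.315, -0.002]
ft_force: [-0.5, -0.1, 0.5]
finger_gap: 0.0159
grasp_force: 0.3
F [-0.5 -0.1  0.5] Tz 0.019 yaw -310.5 q6 1.76 vq6 0.0
```

Centred, and about to grip.

```bash
python3 -m inch '[[0.005,0,0,0,0],[0.005,0,0,0,0]]' 40; python3 o.py
python3 -m inch '[[0.005,0,0,0,-8.5],[0.005,0,0,0,-8.5],[0.005,0,0,0,-8.5],[0.005,0,0,0,-8.5],[0.005,0,0,-0.0002,-8.5]]' 40; python3 o.py
python3 -m inch '[[0.005,0,0,-0.0002,-8.5],[0.005,0,0,-0.0002,-8.5],[0.005,0,0,-0.0002,-8]]' 40; python3 o.py
```

```text
t: 8.85
tool_pos: [0.4534, 0.1192, 0.0995]
tool_rot: [-2.853, -1.315, -0.001]
ft_force: [-2.3, 1.3, 4.9]
finger_gap: 0.0148
grasp_force: 40.0
F [-2.3  1.3  4.9] Tz -0.032 yaw -310.5 q6 1.76 vq6 0.0
t: 9.35
tool_pos: [0.4539, 0.118, 0.0991]
tool_rot: [3.134, 0.184, 0.001]
ft_force: [5.3, -5.4, 0.7]
finger_gap: 0.0148
grasp_force: 40.0
F [ 5.3 -5.4  0.7] Tz 0.171 yaw 6.7 q6 1.01 vq6 -1.47
t: 9.65
tool_pos: [0.4536, 0.1176, 0.0984]
tool_rot: [3.099, -0.499, 0.001]
ft_force: [4.6, -8.6, 1.5]
finger_gap: 0.0145
grasp_force: 40.0
F [ 4.6 -8.6  1.5] Tz 0.158 yaw -18.3 q6 0.57 vq6 -1.38
```

```bash
python3 -m inch '[[0.005,0.0007,-0.001,-0.0002,-6],[0.005,0,0,-0.0002,-6]]' 40|grep gap; python3 o.py
python3 -m inch '[[0.005,0,-0.0005,-0.0002,-5]]' 40|grep gap; python3 o.py
```

```text
finger_gap: 0.0148
F [-2.2 -4.8  7.4] Tz 0.175 yaw -30.2 q6 0.37 vq6 -1.04
finger_gap: 0.0148
F [-5.1 -2.2  9.9] Tz 0.127 yaw -35.2 q6 0.28 vq6 -0.84
```

```bash
python3 -m inch '[[0.005,0,0,-0.0002,-5]]' 40|grep gap; python3 o.py
python3 -m inch '[[0.005,0,0,-0.0001,-5]]' 40|grep gap; python3 o.py
```

```text
finger_gap: 0.0147
F [-5.1 -2.6 11.4] Tz 0.139 yaw -40.2 q6 0.19 vq6 -0.86
finger_gap: 0.0145
F [-6.8 -3.4 12. ] Tz 0.141 yaw -45.2 q6 0.11 vq6 -0.87
```

```bash
python3 -m inch '[[0.005,-0.0005,0,0,-5]]' 40|grep gap; python3 o.py
python3 -m inch '[[0.005,-0.0003,0,0,-5]]' 40|grep gap; python3 o.py
```

```text
finger_gap: 0.0145
F [-1.4 -4.9  7.9] Tz 0.344 yaw -50.2 q6 0.02 vq6 -0.87
finger_gap: 0.0152
F [-1.6 -5.6  6. ] Tz 1.053 yaw -55.1 q6 -0.07 vq6 -0.86
```

```bash
python3 -m inch '[[0.005,0,0,-0.0001,-5]]' 40|grep gap; python3 o.py
python3 -m inch '[[0.005,0,0,-0.0001,-4]]' 40|grep gap; python3 o.py
```

```text
finger_gap: 0.0163
F [-0.4 -5.9  6.4] Tz 1.281 yaw -60.0 q6 -0.15 vq6 -0.86
finger_gap: 0.0169
F [-0.3 -4.8  5.5] Tz 1.425 yaw -64.0 q6 -0.22 vq6 -0.68
```

```bash
python3 -m inch '[[0.005,0,0,0,8],[0.04,0,0,0,0],[0.05,0,0,0,0],[0.05,0,0,0.02,0],[0.05,0,0,0.04,0]]' 40|grep pos; python3 o.py
python3 - <<'E'
from h import *
wings("top",.112,[(.666,.132),(.57,-.06)])
wings("side",.118,[(.666,.132),(.57,-.06),(.457,.117)])
E
python3 -m inch '[[0.05,0.022,-0.035,0.02,8.5],[0.05,0.022,-0.035,0,8.5],[0.05,0.022,-0.035,0,8.5],[0.05,0.022,-0.035,0,8.5],[0.05,0.022,-0.034,0,8.5]]' 40|grep pos
python3 -m inch '[[0.05,0,0,0,8.5],[0.05,0,0,0,8.5],[0.05,0,0,0,8.5],[0.05,0,0,0,8.5],[0.05,0,0,0,8.5]]'|grep pos
python3 -m inch '[[0.05,0,0,0,8.5],[0.05,0,0,0,0]]'; python3 o.py
```

```text
tool_pos: [0.4513, 0.1165, 0.1552]
F [ 1.2  0.4 -0.3] Tz 0.027 yaw -56.2 q6 -0.08 vq6 -0.0
top (0.666, 0.132) centre 0.6565 0.1293 size mm [26. 64.] wing yaw -65.6
top (0.57, -0.06) centre 0.5647 -0.055 size mm [63. 21.] wing yaw 39.7
side (0.666, 0.132) centre 0.6508 0.121 size mm [52. 74.] wing yaw -78.1
side (0.57, -0.06) centre 0.5627 -0.0607 size mm [79. 22.] wing yaw 43.1
side (0.457, 0.117) centre 0.4406 0.1139 size mm [52. 85.] wing yaw -75.0
tool_pos: [0.5573, -0.046, 0.175]
tool_pos: [0.5565, -0.0447, 0.1747]
t: 12.35
tool_pos: [0.5565, -0.0446, 0.1748]
tool_rot: [-2.998, -0.94, 0.0]
ft_force: [-0.7, -0.2, 0.2]
finger_gap: 0.0498
grasp_force: 0.0
F [-0.7 -0.2  0.2] Tz -0.005 yaw -325.2 q6 1.91 vq6 -0.17
```

```bash
python3 -m inch '[[0.05,0.0105,-0.0125,0,5],[0.05,0,0,-0.03,0],[0.05,0,0,-0.03,0],[0.05,0,0,-0.016,0],[0.05,0,0,0,0]]' 40; python3 o.py
python3 -m inch '[[0.005,0,0,0,0],[0.005,0,0,0,0],[0.005,0,0,0,0],[0.005,0,0,0,0],[0.005,0,0,0,0]]' 40; python3 o.py
```

```text
t: 12.85
tool_pos: [0.5652, -0.0575, 0.0966]
tool_rot: [-2.956, -1.06, 0.007]
ft_force: [-0.1, -0.3, -0.4]
finger_gap: 0.05
grasp_force: 0.0
F [-0.1 -0.3 -0.4] Tz -0.022 yaw -320.5 q6 2.02 vq6 0.02
t: 13.35
tool_pos: [0.5672, -0.0572, 0.0999]
tool_rot: [2.954, 1.068, 0.002]
ft_force: [0.0, -0.6, 0.6]
finger_gap: 0.0157
grasp_force: 0.7
F [ 0.  -0.6  0.6] Tz 0.003 yaw 39.8 q6 2.02 vq6 0.0
```

```bash
python3 -m inch '[[0.005,0,0,0,0],[0.005,0,0,0,0]]' 40|grep gap; python3 o.py
python3 -m inch '[[0.005,0,0,0,-8.5],[0.005,0,0,0,-8.5],[0.005,0,0,0,-8.5],[0.005,0,0,0,-8.5],[0.005,0,0,-0.0001,-8.5]]' 40|grep gap; python3 o.py
python3 -m inch '[[0.005,0,0,-0.0002,-8.5],[0.005,0,0,-0.0002,-8.5],[0.005,0,0,-0.0002,-8]]' 40; python3 o.py
```

```text
finger_gap: 0.0147
F [ 1.  -0.5  3.4] Tz 0.038 yaw 39.8 q6 2.02 vq6 0.0
finger_gap: 0.0147
F [-0.  -0.7  2.4] Tz 0.126 yaw -3.1 q6 1.27 vq6 -1.47
t: 14.35
tool_pos: [0.5674, -0.0574, 0.099]
tool_rot: [-3.048, 0.761, -0.001]
ft_force: [0.1, -2.8, 2.3]
finger_gap: 0.0149
grasp_force: 40.0
F [ 0.1 -2.8  2.3] Tz 0.131 yaw 331.9 q6 0.84 vq6 -1.38
```

```bash
python3 -m inch '[[0.005,0,0,-0.0002,-6],[0.005,0,0,-0.0002,-6]]' 40|grep gap; python3 o.py
```

```text
finger_gap: 0.0152
F [ 0.1 -0.9  3.8] Tz 0.076 yaw 320.0 q6 0.63 vq6 -1.04
```

```bash
python3 -m inch '[[0.005,0,0,-0.0002,-6]]' 40|grep gap; python3 o.py
```

```text
finger_gap: 0.0146
F [-0.1 -1.6  2.7] Tz 0.118 yaw 314.1 q6 0.53 vq6 -1.04
```

```bash
python3 -m inch '[[0.005,0,0,-0.0002,-6]]' 40|grep gap; python3 o.py
```

```text
finger_gap: 0.0148
F [ 0.6 -1.4  3. ] Tz 0.112 yaw 308.1 q6 0.42 vq6 -1.04
```

```bash
python3 -m inch '[[0.005,0,0,-0.0002,-6]]' 40|grep gap; python3 o.py
```

```text
finger_gap: 0.0148
F [-0.1 -1.9  3.4] Tz 0.09 yaw 302.1 q6 0.32 vq6 -1.04
```

```bash
python3 -m inch '[[0.005,0,0,-0.0002,-6]]' 40|grep gap; python3 o.py
```

```text
finger_gap: 0.0143
F [ 1.  -1.4  3.8] Tz 0.161 yaw 296.1 q6 0.21 vq6 -1.04
```

```bash
python3 -m inch '[[0.005,0,0,-0.0001,-6]]' 40|grep gap; python3 o.py
```

```text
finger_gap: 0.0147
F [ 0.1 -1.2  3.4] Tz 0.084 yaw 290.1 q6 0.11 vq6 -1.04
```

```bash
python3 -m inch '[[0.005,0,0,-0.0002,-6]]' 40|grep gap; python3 o.py
```

```text
finger_gap: 0.0147
F [ 0.3 -2.   4.2] Tz 0.14 yaw 284.1 q6 0.0 vq6 -1.04
```

```bash
python3 -m inch '[[0.005,0,0,-0.0002,-6]]' 40|grep gap; python3 o.py
```

```text
finger_gap: 0.0147
F [ 0.7 -1.3  4.8] Tz 0.131 yaw 278.1 q6 -0.1 vq6 -1.04
```

```bash
python3 -m inch '[[0.005,0,0,-0.0002,-6]]' 40|grep gap; python3 o.py
```

```text
finger_gap: 0.0146
F [-0.5 -1.6  5.6] Tz 0.117 yaw 272.1 q6 -0.21 vq6 -1.04
```

```bash
python3 -m inch '[[0.005,0,0,-0.0001,-6]]' 40|grep gap; python3 o.py
```

```text
finger_gap: 0.0146
F [-0.9 -2.7  7. ] Tz 0.424 yaw 266.1 q6 -0.31 vq6 -1.04
```

```bash
python3 -m inch '[[0.005,0,0,0,-4]]' 40|grep gap; python3 o.py
```

```text
finger_gap: 0.0149
F [-0.1 -2.   6.3] Tz 0.987 yaw 262.1 q6 -0.38 vq6 -0.65
```

Solid. I back off, release, retreat and look.

```bash
python3 -m inch '[[0.005,0,0,0,4],[0.04,0,0,0,0],[0.05,0,0,0,0],[0.05,0,0,0.02,0],[0.05,0,0,0.04,0]]' 40|grep pos; python3 o.py
python3 -m inch '[[0.05,-0.02,-0.03,0.04,0],[0.05,-0.02,-0.045,0.01,0],[0.05,-0.02,-0.045,0,0],[0.05,-0.02,-0.045,0,0],[0.05,-0.02,-0.045,0,0]]'|grep pos
python3 -m inch '[[0.05,0,-0.045,0,0],[0.05,0,-0.045,0,0],[0.05,0,0,0,0]]'|grep pos
python3 - <<'E'
from h import *
P=[(.662,.131),(.454,.118),(.567,-.057)]
a=wings("top",.112,P)
b=wings("side",.112,P)
cv2.imwrite("pics/crop2.png",cv2.resize(np.hstack([a,b]),(800,400)))
for n in ("finger_a","hoop","hoop_table"):
  for c in("top","side"):
    for d in nets.mark_of(n,c):print(n,c,np.round(d["point"],3),round(d["p"],2))
E
```

```text
tool_pos: [0.5645, -0.0573, 0.1539]
F [ 1.3 -0.1 -0.2] Tz -0.032 yaw -93.8 q6 -0.31 vq6 0.0
tool_pos: [0.4674, -0.2661, 0.2038]
tool_pos: [0.4676, -0.359, 0.2027]
top (0.662, 0.131) centre 0.6557 0.1292 size mm [24. 63.] wing yaw -67.8
top (0.454, 0.118) centre 0.4482 0.1159 size mm [23. 65.] wing yaw -51.0
top (0.567, -0.057) centre 0.5628 -0.057 size mm [64. 24.] wing yaw 86.0
side (0.662, 0.131) centre 0.6534 0.1247 size mm [53. 74.] wing yaw -82.3
side (0.454, 0.118) centre 0.4415 0.1078 size mm [57. 75.] wing yaw -68.9
side (0.567, -0.057) centre 0.5522 -0.0541 size mm [89. 54.] wing yaw 81.3
finger_a top [ 0.569 -0.054  0.078] 0.82
finger_a top [0.449 0.114 0.078] 0.73
finger_a top [0.66  0.133 0.078] 0.7
finger_a side [0.449 0.119 0.071] 0.71
finger_a side [ 0.572 -0.053  0.075] 0.67
finger_a side [0.663 0.129 0.072] 0.63
hoop top [0.454 0.121 0.085] 0.52
hoop side [0.565 0.067 0.057] 0.84
hoop_table side [0.56  0.062 0.003] 0.55
```

View pics/crop2.png

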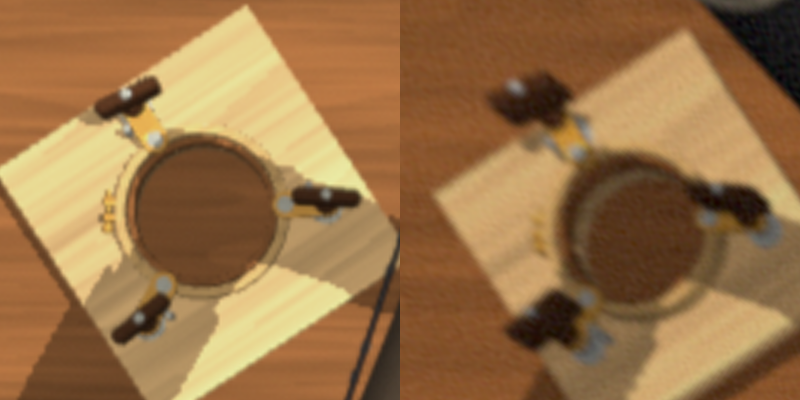

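All three fingers point at the hoop's centre: tips at left-view px (153,138), (164,284) and (286,205). The wings stand where each stop was felt, and the board is in place.

```bash
python3 -c "
from bench import r
print(r.observe()['t']);print(r.hand_in())"
```

```text
17.25
the job is handed in; nothing more can be done
None
```

I turned all three wing knobs clockwise until each came up solid, with every finger pointing at the centre over the hoop, and handed the job in at 17.25 s; no verdict came back, and one knob briefly reached about 1.4 N m, but the table hardly moved in the pictures.

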